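# Set the batch stamp and mark a tin

### The job

Get the fish tin marked with batch code 4-2-5: push it along the stamp's feed tray fully home under the bridge, and roll the three thumbwheels so that, from left to right, the faces with four, two and five pips lie squarely on top. Only when the tin is home and all three wheels are set, press the round black button right down and let it come up again; leave the jar, the soup tin and the plant pot where they stand.

Things in the scene. Friction and masses are not known exactly. Their poses are not given: they have to be found in the camera images.
- stamp: Grey metal batch stamp fixed to the worktop, 108 mm (x) by 345 mm (y), 94 mm high; its x points away from the robot, y left, give or take its yaw. Origin on its underside, mid-depth, between the wheel housing (y 0 to +150 mm, 96 mm deep, flat top at z 68 mm, wheels standing out of it) and the bridge (y -51 to 0, underside z 36 mm, top z 50 mm, the button on it).
- tin_stop (a point): Foot of the stop under the bridge, at the stamp's x 0, y 0, z 6 mm: the tin is home when its end meets this wall. The open feed tray runs from the bridge to y -190 mm, floor at z 6 mm, between two rails 72 mm apart (inside) with tops at z 20 mm.
- wheel_left (a joint): Left thumbwheel: turns without end about a level axis, stays where left (about 1 N at a rib turns it; no click stops). Value 0: one-pip face on top; number n is on top at (n-1)*pi/3 (plus whole turns). Rolling its top away from the robot (stamp's +x) increases it.
- wheel_mid (a joint): Middle thumbwheel: turns without end about a level axis, stays where left (about 1 N at a rib turns it; no click stops). Value 0: one-pip face on top; number n is on top at (n-1)*pi/3 (plus whole turns). Rolling its top away from the robot (stamp's +x) increases it.
- wheel_right (a joint): Right (next to the bridge) thumbwheel: turns without end about a level axis, stays where left (about 1 N at a rib turns it; no click stops). Value 0: one-pip face on top; number n is on top at (n-1)*pi/3 (plus whole turns). Rolling its top away from the robot (stamp's +x) increases it.
- wheel_left_axis (a point): Mid-point of the left wheel's axis (along stamp y), at stamp x 0, y 119, z 54 mm. White drum of 27 mm radius, 30 mm wide; six faces with 1 to 6 black pips, and between them six radial ribs 5 mm thick, tips 40 mm from the axis (30 degrees either side of upright when a face is squarely up). A fingertip moved level along the stamp's x, 31 mm above the axis, clears the drum and carries a rib along.
- wheel_mid_axis (a point): Mid-point of the middle wheel's axis (along stamp y), at stamp x 0, y 75, z 54 mm. Wheel like the left one. A rib leaning about 40 degrees or more passes below a tip at 31 mm above the axis, and may jam if the tip runs onto it there: come down between two ribs (gap about 30 mm).
- wheel_right_axis (a point): Mid-point of the right wheel's axis (along stamp y), at stamp x 0, y 31, z 54 mm. Wheel like the left one. A rib leaning about 40 degrees or more passes below a tip at 31 mm above the axis, and may jam if the tip runs onto it there: come down between two ribs (gap about 30 mm).
- left_four (a point): Centre of the four-pip face of the left wheel, on the drum, 27 mm from the axis; it turns with the wheel and must come straight above the axis.
- mid_two (a point): Centre of the two-pip face of the middle wheel, likewise.
- right_five (a point): Centre of the five-pip face of the right wheel, likewise.
- print_button (a joint): Travel of the stamp's push button: 0 up, 0.008 m right down; a spring returns it. It starts to yield at about 2 N and takes 6 N to hold right down.
- print_button_top (a point): Centre of the top of the round black push button, 36 mm across, in the stamp's frame at x 0, y -26 mm, z 74 mm when up; pressed straight down.
- tin: Flat oval-cornered fish tin, 63 mm (its x) by 105 mm (its y) by 24 mm high, 150 g, lying lengthwise in the feed tray between the rails, loose. Origin at the centre of its underside. Its solid body ends 50 mm either side of the origin, so when it is home against the stop its origin is at y -50 mm in the stamp's frame and its near end sticks out about 50 mm from the bridge.
- jam_jar: Jam jar with a green lid, 62 mm across, 86 mm high, on the worktop behind the stamp; leave it. Origin at the centre of its underside.
- soup_tin: Soup tin, 57 mm across, 72 mm high, on the worktop behind the stamp; leave it. Origin at the centre of its underside.
- little_pot: Small plant pot with a sprig, 72 mm across, 76 mm high, on the worktop left of the stamp; leave it. Origin at the centre of its underside.

How it is judged (in metres and radians):
On the way, in this order (a step that is already met when the one before it is completed fails the run):
1. the tin is fully home and the wheels show 4-2-5, the button still up (y of tin in the frame of stamp between -0.056 and -0.045 m and z of tin in the frame of stamp below 0.012 m and x of left_four in the frame of stamp between -0.0055 and 0.0055 m and z of each of left_four, mid_two, right_five in the frame of stamp above 0.07 m and x of mid_two in the frame of stamp between -0.0055 and 0.0055 m and x of right_five in the frame of stamp between -0.0055 and 0.0055 m and value of joint print_button below 0.002 m), for 0.2 s.
2. the button is pressed right down with the tin home and the wheels set (y of tin in the frame of stamp between -0.056 and -0.045 m and z of tin in the frame of stamp below 0.012 m and x of left_four in the frame of stamp between -0.0055 and 0.0055 m and z of each of left_four, mid_two, right_five in the frame of stamp above 0.07 m and x of mid_two in the frame of stamp between -0.0055 and 0.0055 m and x of right_five in the frame of stamp between -0.0055 and 0.0055 m and value of joint print_button above 0.0065 m), for 0.05 s.
At the end, for the whole second after the job is handed in: Tin on the tray within 6 mm of fully home; four-, two- and five-pip faces of the left, middle and right wheels on top, centres within 5.5 mm (11 degrees) of straight above the axis, wheels still; button was pressed right down (6.5 mm or more) after that and is up again (under 2 mm) (all of step 1 and linear speed of tin below 0.02 m/s and velocity of joint wheel_left between -0.1 and 0.1 rad/s and velocity of joint wheel_mid between -0.1 and 0.1 rad/s and velocity of joint wheel_right between -0.1 and 0.1 rad/s); the robot touches nothing.
It fails at once if the button is pressed (over 3 mm) before the tin is home and all wheels are set (value of joint print_button above 0.003 m and not (y of tin in the frame of stamp between -0.056 and -0.045 m and z of tin in the frame of stamp below 0.012 m and x of left_four in the frame of stamp between -0.0055 and 0.0055 m and z of each of left_four, mid_two, right_five in the frame of stamp above 0.07 m and x of mid_two in the frame of stamp between -0.0055 and 0.0055 m and x of right_five in the frame of stamp between -0.0055 and 0.0055 m)).
It fails at once if the jar, the soup tin or the plant pot is moved by over 20 mm (distance of any of jam_jar, soup_tin, little_pot from where it was at the start of the episode above 0.02 m).
It also fails if it takes over 64 s, if anything falls off the work surface, if the arm or the gripper's body presses on something with over 40 N, if the wrist force passes 120 N, or if a joint passes its speed limit or range.

### The arm

A 6-joint arm with a two-finger parallel gripper is mounted at the origin on a cart in front of the work surface, level with it; the furniture and walls round the work are solid. World frame = base frame: x ahead of the robot, y to its left, z up, the work surface at z = 0. Lengths are in mm, angles in rad, forces in N, time in s.
With the tool pointing down it reaches from about 350 to 850 mm from the base axis. Payload 8.1 kg.
Tool frame: the origin (TCP) lies between the finger pads; the fingertips stand 14 mm ahead of it and the grasp point (between the pads) lies 5 mm behind it (env.tips_ahead is the distance from the TCP to the fingertips, in mm); z points along the fingers, y is the line along which they close (so a half turn about z gives the same grasp; the last joint's range is limited). The gripper opens to 93 mm and grips with 3 to 60 N. Pads are 15 mm wide; open, the fingers measure 128 mm over their backs; the gripper's body (75 mm by 188 mm) begins 65 mm behind the grasp point.
Start: joints at [-1.403, 0.13, 1.488, -0, 1.523, -0.085], TCP at [150.09, -580.929, 232.635] pointing down, gripper open.
Joint ranges: [-2.96, 2.96], [-0.89, 2.26], [0.02, 2.5], [-1.34, 4.48], [0, 2.73], [-2.66, 2.66]. Speed limits (rad/s): [2.39, 2.39, 2.79, 3.14, 3.14, 3.14].

### API

Orientations are given as [roll, pitch, yaw] about the fixed x, y, z axes, in that order (R = Rz(yaw) Ry(pitch) Rx(roll)).
In Python, from bench import env gives the robot as it stands.
- The arm moves only by the shell command python3 -m creep 'ROWS' [FORCE]. ROWS is JSON, one flat list of numbers, 7 for each row, row after row: the shift along the tool's x, y, z in mm, then the turn, a rotation vector about the tool's x, y, z in units of 6 degrees (1.0 is 6 degrees), then the gripper command: -1 is fully open, 1 is shut, values between are in proportion. A call has 1 to 12 rows; each row shifts and turns the commanded pose from where the row before left it, along the tool's axes as they then stand; what a row does not reach is not made up. A row lasts 1/10 s, in which the tool goes at most 50 mm and 8.59 degrees, less where a joint would pass 70% of its speed; a pose out of reach is approached as far as the arm can. A call with a gripper value outside its range is refused whole. The fingers move at their own pace and stop on an object; FORCE is the grip in N (left out, the last holds). Time passes only in rows, so rows that do not move let the fingers close. It gives the time, the measured TCP pose, the force, the opening and the grip force at its end, in the units of the state.
- env.get_obs(): the state, without advancing time (a new reading comes with each control period).
- env.camera(name): name is "scene" or "top" or "wrist"; returns the picture (400x640x3 uint8, red, green, blue); there is no depth.
- env.camera_info(name): a dict with "fovy" (degrees; the focal length in pixels is half the picture's height over the tangent of half this angle, whatever the lens; pixels are square), "cx", "cy" (the principal point, pixels), "world_to_cam" (4x4, takes a point from world to camera coordinates); the wrist camera has in their place "mount" (4x4, takes a point from camera to tool coordinates, whose origin is the TCP and whose axes are the flange's). Camera axes: x right, y down, z forward; pixel columns grow to the right and rows downward; lengths in mm; the calibration is good to about 2 mm. A picture is of the moment at which its call begins: read the wrist's pose just before it. camera_info takes no time and is no camera call.
- env.finish_job(): hands the job in; it is judged then, once.
The state is a dict: "time_s": time; "qpos": joint angles; "joint_velocities": joint speeds; "effort": joint torques, N m; "eef_pos": TCP position; "ee_rot": TCP orientation; "ft_force": force on the tool from outside, world axes, zero at the start; "moment": the same for the moment, N m; "width": finger opening in mm; "finger_force": force on a finger pad.
Only numpy, scipy, OpenCV 4.12 (cv2) and the standard library are available. Lean on these libraries where they do the work, as an engineer would, in place of code of your own. Each camera call takes 0.05 s, during which the arm holds its last target. There are 200 camera calls.

## Working session

There is one attempt and no reset: what is moved stays moved. The work goes in short steps, Python scripts to look and compute and a shell command to move; the robot and the scene stay as the last step left them, time stands still between calls to the robot, and variables do not carry over. Pictures are saved under pics/ and viewed, at most 10 in all, crops included, and the job is handed in when it is done.

```bash
mkdir -p pics; ls
python3 - <<'E'
from bench import env
import cv2,numpy as np
o=env.get_obs();print(o)
for n in("scene","top","wrist"):
    print(n,env.camera_info(n))
ims=[env.camera(n) for n in("scene","top")]
for n,i in zip(("scene","top"),ims): cv2.imwrite(f"pics/{n}0.png",i[...,::-1])
E
```

```text
pics
{'time_s': 0.0, 'qpos': array([-1.40340669e+00,  1.31141143e-01,  1.48927724e+00, -1.88083880e-06,
        1.52297788e+00, -8.54229512e-02]), 'joint_velocities': array([-0.00078498, -0.00171445, -0.00171432,  0.00062113,  0.00127341,
        0.00063104]), 'effort': array([-2.93078156e-04, -5.59838605e+01, -4.91761458e+01,  7.65589136e-02,
        3.52231564e-02, -1.51863374e-04]), 'eef_pos': array([ 149.99484906, -580.39504308,  231.60049276]), 'ee_rot': array([-3.13979546e+00, -1.52011022e-04,  2.52812539e-01]), 'ft_force': array([-0.28820243,  0.34736522, -0.04369291]), 'moment': array([-0.04757618,  0.02833179, -0.00034276]), 'finger_force': 0.0, 'width': 92.91779224288867}
scene {'fovy': 57.415514183462754, 'cx': 317.10881898358264, 'cy': 200.27828017542882, 'world_to_cam': array([[-4.55171004e-01, -8.90384179e-01,  5.94736513e-03,
         4.07624220e+02],
       [-5.82932763e-01,  2.92937282e-01, -7.57876733e-01,
         3.16176752e+02],
       [ 6.73059247e-01, -3.48430427e-01, -6.52370667e-01,
         5.75119982e+02],
       [ 0.00000000e+00,  0.00000000e+00,  0.000000
[... 212 characters left out ...]
e+02],
       [-9.92624255e-01,  1.91610685e-02, -1.19707733e-01,
         5.30526264e+02],
       [ 1.19747365e-01,  9.30382024e-04, -9.92803960e-01,
         9.60616177e+02],
       [ 0.00000000e+00,  0.00000000e+00,  0.00000000e+00,
         1.00000000e+00]])}
wrist {'fovy': 68.53603930747369, 'cx': 321.69438492812304, 'cy': 197.34717733610526, 'mount': array([[ 1.30874661e-03, -9.65359597e-01, -2.60919787e-01,
         7.19941725e+01],
       [ 9.99999141e-01,  1.28206671e-03,  2.72459550e-04,
        -9.96857102e-01],
       [ 7.14951309e-05, -2.60919919e-01,  9.65360446e-01,
        -1.51933784e+02],
       [ 0.00000000e+00,  0.00000000e+00,  0.00000000e+00,
         1.00000000e+00]])}
```

View pics/scene0.png

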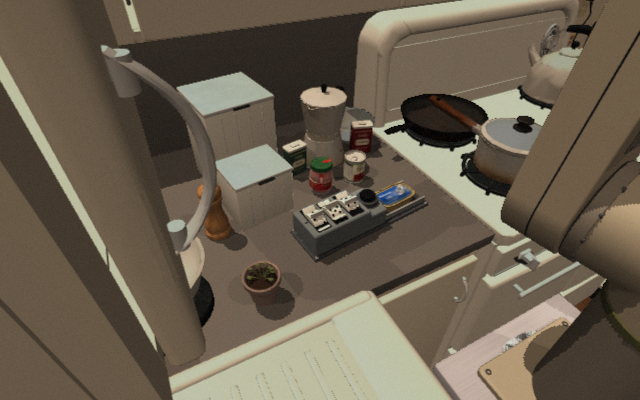

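View pics/top0.png

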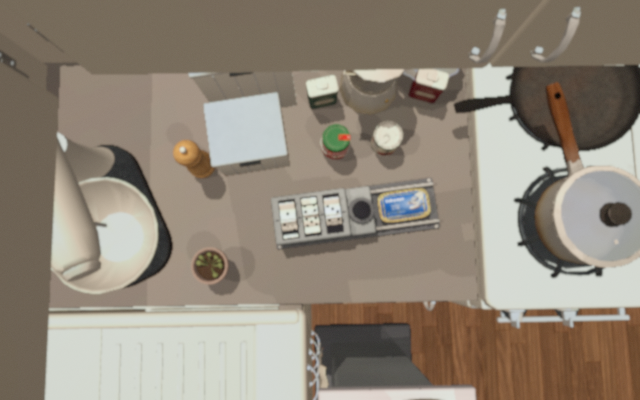

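The scene view shows the stamp with its wheels at about (335,210), the button at (368,197) and the tin at (395,195). In the top view the wheels are near (289,217), (311,214) and (333,211), the button at (362,210), the tin at (404,205), the jar at (336,140), the soup tin at (388,137) and the pot at (210,265). I'll enlarge the stamp in the top view.

```bash
cat > h.py <<'E'
from bench import env
import cv2,numpy as np
from scipy.spatial.transform import Rotation as Ro
def cam(n,obs=None):
    i=env.camera_info(n); f=200/np.tan(np.radians(i["fovy"]/2))
    K=np.array([[f,0,i["cx"]],[0,f,i["cy"]],[0,0,1]])
    if n=="wrist":
        T=np.eye(4);T[:3,:3]=Ro.from_euler("xyz",obs["ee_rot"]).as_matrix();T[:3,3]=obs["eef_pos"]
        W=np.linalg.inv(T@i["mount"])
    else: W=i["world_to_cam"]
    return K,W
def ray(c,uv,z):
    K,W=c; d=W[:3,:3].T@np.linalg.solve(K,[*uv,1]); o=-W[:3,:3].T@W[:3,3]
    return o+d*(z-o[2])/d[2]
def proj(c,p):
    K,W=c; q=np.atleast_2d(p)@W[:3,:3].T+W[:3,3]; q=q@K.T; return q[:,:2]/q[:,2:]
E
python3 - <<'E'
import cv2
i=cv2.imread("pics/top0.png")[170:262,265:450]
cv2.imwrite("pics/topc.png",cv2.resize(i,None,fx=4.3,fy=4.3,interpolation=cv2.INTER_CUBIC))
E
```

```text
(no output)
```

View pics/topc.png

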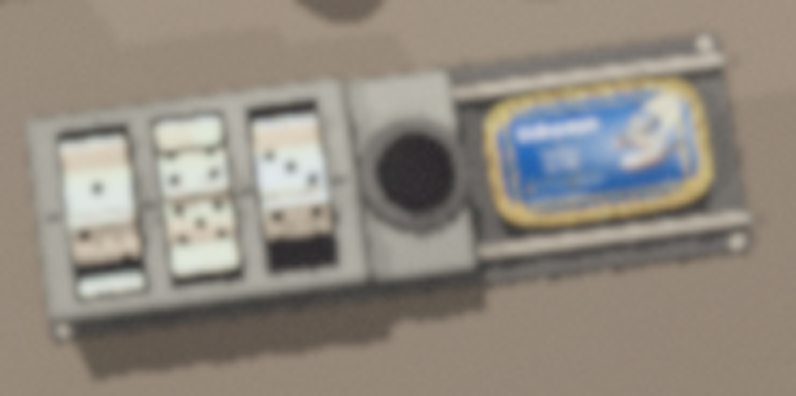

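```bash
cat > fit.py <<'E'
from h import *
from scipy.optimize import least_squares
P=np.array([[48,150,68],[-48,150,68],[-48,0,68],[48,0,68],[0,-26,74]],float)
U=np.array([[28,120],[50,320],[368,280],[347,80],[415,173]])
U=(U+.5)/4.3-.5+[265,170]
c=cam("top")
def S(p,P):
    R=Ro.from_euler("z",p[2]).as_matrix(); return np.atleast_2d(P)@R.T+[p[0],p[1],0]
r=least_squares(lambda p:(proj(c,S(p,P))-U).ravel(),[500,-60,0])
print(r.x,np.degrees(r.x[2]),r.fun.reshape(-1,2).round(2))
p=r.x
for n,q in dict(wl=[0,119,54],wm=[0,75,54],wr=[0,31,54],btn=[0,-26,74],stop=[0,0,6],trayend=[0,-190,6],home=[0,-50,6]).items(): print(n,S(p,q).round(1))
uv=(np.array([598,153])+.5)/4.3-.5+[265,170]
w=ray(c,uv,30);print("tin",w)
print("tin in stamp",Ro.from_euler("z",-p[2]).apply(w-[p[0],p[1],0]))
for n,u,z in(("jar",(336,138),86),("soup",(389,137),72),("pot",(210,265),60)):
    print(n,ray(c,u,z).round())
E
python3 fit.py
```

```text
[5.09368067e+02 9.40857971e+01 1.00484376e-01] 5.757330657576281 [[-0.88 -0.94]
 [-0.76  0.75]
 [ 1.19  0.92]
 [-0.05 -0.58]
 [ 0.48 -0.23]]
wl [[497.4 212.5  54. ]]
wm [[501.8 168.7  54. ]]
wr [[506.3 124.9  54. ]]
btn [[512.   68.2  74. ]]
stop [[509.4  94.1   6. ]]
trayend [[528.4 -95.    6. ]]
home [[514.4  44.3   6. ]]
tin [524.00005373 -22.35643306  30.        ]
tin in stamp [   2.87723423 -117.3226727    30.        ]
jar [654. 116.  86.]
soup [657.   9.  72.]
pot [410. 368.  60.]
```

```bash
python3 -m creep '[0,0,-20,0,0,0.73,1, 0,0,-20,0,0,0.72,1, 22,-36,0,0,0,0,1, 22,-36,0,0,0,0,1, 22,-36,0,0,0,0,1, 22,-36,0,0,0,0,1, 22,-36,0,0,0,0,1, 22,-36,0,0,0,0,1, 22,-36,0,0,0,0,1, 22,-36,0,0,0,0,1, 21,-36,0,0,0,0,1, 20,-36,0,0,0,0,1]' 20
cat > st.py <<'E'
# stamp-frame pose of the TCP; p=(x,y,yaw)
from h import *
import json
def pose(o,p):
    q=Ro.from_euler("z",-p[2]).apply(o["eef_pos"]-[p[0],p[1],0]); return q
E
python3 - <<'E'
from st import *
o=env.get_obs();print(pose(o,(509.4,94.1,.1005)).round(1),o["ee_rot"].round(3),o["time_s"],o["width"])
E
```

```text
time_s: 1.3
eef_pos: [329.9, -199.2, 272.3]
ee_rot: [-3.141, 0.0, 0.101]
ft_force: [1.0, -0.9, 0.0]
width: 2.7
finger_force: 0.0
[-208.  -273.8  272.3] [-3.141  0.     0.101] 1.3 2.6583055725760674
```

```bash
python3 -m creep '[15,-33,0,0,0,0,1, 15,-33,9,0,0,0,1, 15,-33,9,0,0,0,1, 15,-33,9,0,0,0,1, 15,-33,9,0,0,0,1, 15,-33,9,0,0,0,1, 15,-33,9,0,0,0,1, 15,-33,9,0,0,0,1, 14,-33,14,0,0,0,1, 14,-37,15,0,0,0,1, 0,0,0,0,0,0,1]'
python3 - <<'E'
from st import *
o=env.get_obs();im=env.camera("wrist");print(pose(o,(509.4,94.1,.1005)).round(1))
cv2.imwrite("pics/w1.png",im[...,::-1])
np.save("w1.npy",np.r_[o["eef_pos"],o["ee_rot"]])
c=cv2.resize(im[90:330,60:600,::-1],None,fx=1.48,fy=1.48,interpolation=cv2.INTER_CUBIC);cv2.imwrite("pics/w1c.png",c)
E
```

```text
time_s: 2.4
eef_pos: [441.9, 149.6, 177.6]
ee_rot: [-3.141, 0.005, 0.105]
ft_force: [-1.3, 0.1, 0.6]
width: 0.4
finger_force: 0.0
[-61.6  62.  177.6]
```

View pics/w1c.png

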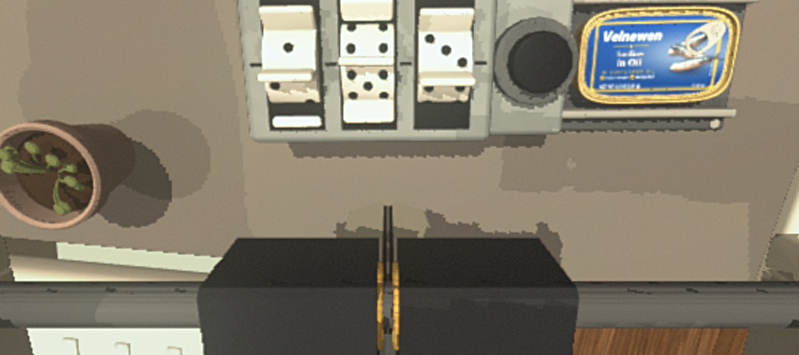

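The wrist view shows the one-pip face of the left wheel at about crop (288,48), the middle wheel's rib almost upright between the four- and five-pip faces, and three pips on the right wheel. My crop cut off the back edge, so I'm enlarging the right part.

Run:
```python
import cv2
c=cv2.resize(cv2.imread("pics/w1.png")[50:200,215:415],None,fx=4,fy=4,interpolation=cv2.INTER_CUBIC);cv2.imwrite("pics/w1d.png",c)
```

```text
(no output)
```

View pics/w1d.png

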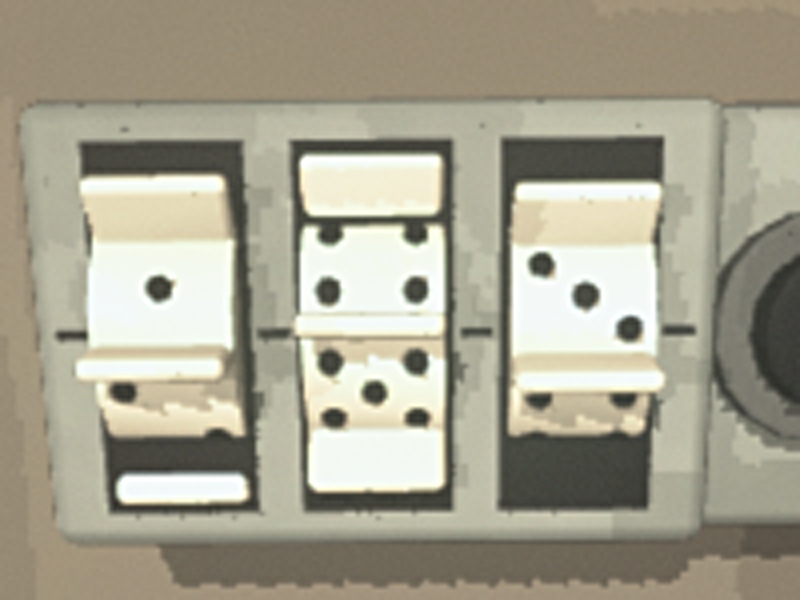

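```bash
cat > fit2.py <<'E'
from st import *
from scipy.optimize import least_squares
v=np.load("w1.npy"); o=dict(eef_pos=v[:3],ee_rot=v[3:])
c=cam("wrist",o)
P=np.array([[48,150,68],[-48,150,68],[-48,0,68],[48,0,68],[0,97,68],[0,53,68],[0,-26,74]],float)
U=np.array([[20,101],[57,545],[702,541],[718,98],[274,333],[477,331]])
U=np.vstack([(U+.5)/4-.5+[215,50],(np.array([540,60])+.5)/1.48-.5+[60,90]])
def S(p,P): return Ro.from_euler("z",p[2]).apply(np.atleast_2d(P))+[p[0],p[1],0]
r=least_squares(lambda p:(proj(c,S(p,P))-U).ravel(),[509,94,.1],loss="soft_l1")
print(r.x,r.fun.reshape(-1,2).round(1).tolist()); p=r.x
for n,y,k,uv in(("left",119,1,(158,288)),("mid4",75,4,(372,262)),("mid5",75,5,(374,392)),("right",31,3,(586,295))):
    uv=(np.array(uv)+.5)/4-.5+[215,50]
    f=lambda a:proj(c,S(p,[27*np.sin(a[0]),y+a[1],54+27*np.cos(a[0])]))[0]-uv
    s=least_squares(f,[0,0]); print(n,"face lean deg",np.degrees(s.x[0]).round(1),"dy",s.x[1].round(1),s.cost.round(3))
uv=(np.array([655,55])+.5)/1.48-.5+[60,90]
w=ray(c,uv,30); print("tin stamp",Ro.from_euler("z",-p[2]).apply(w-[p[0],p[1],0]))
print("tcp stamp",pose(o,p),o["ee_rot"][2]-p[2])
E
python3 fit2.py
```

```text
[5.08171194e+02 9.42334007e+01 1.18714124e-01] [[-3.6, -0.4], [-1.5, 1.4], [1.4, 0.4], [3.2, -2.1], [-0.4, 0.0], [-0.6, -0.1], [1.9, 1.0]]
left face lean deg 21.7 dy -0.3 0.0
mid4 face lean deg 32.7 dy -0.5 0.0
mid5 face lean deg -26.2 dy -0.3 0.0
right face lean deg 16.1 dy -0.5 0.0
tin stamp [   1.04159341 -116.07965599   30.        ]
tcp stamp [-59.25873719  62.861751   177.64490538] -0.014031514098154604
```

The enlarged view gives the stamp at about (508, 94) with yaw 0.114. The face leans are: left wheel one-pip +22°, middle wheel four-pip +33° and five-pip -26°, right wheel three-pip +16°. That means three forward strokes on the left wheel, three backward on the middle and two forward on the right. I'm moving over the left wheel first.

```bash
python3 -m creep '[11,-18,20,0,0,-0.1,1, 11,-19,20,0,0,0,1, 11,-19,19,0,0,0,1, 0,0,0,0,0,0,1, 0,0,0,0,0,0,1]'
cat > where.py <<'E'
from st import *
o=env.get_obs();print("stamp",pose(o,(508.2,94.2,.114)).round(1),"yaw",(o["ee_rot"]-[0,0,.114]).round(3),"F",o["ft_force"].round(1),o["time_s"])
E
python3 where.py
```

```text
time_s: 2.95
eef_pos: [469.8, 204.6, 121.7]
ee_rot: [3.141, 0.001, 0.111]
ft_force: [0.1, -0.4, 0.7]
width: 0.5
finger_force: 0.0
stamp [-25.6 114.1 121.7] yaw [ 3.141e+00  1.000e-03 -3.000e-03] F [ 0.1 -0.4  0.7] 2.95
```

```bash
python3 -m creep '[0,-5,11,0,0,0,1, 0,0,11,0,0,0,1, 8,0,0,0,0,0,1, 8,0,0,0,0,0,1, 8,0,0,0,0,0,1, 9,0,0,0,0,0,1, 0,0,0,0,0,0,1, 0,0,0,0,0,0,1]'
python3 where.py
```

```text
time_s: 3.75
eef_pos: [503.0, 214.3, 99.9]
ee_rot: [-3.141, -0.001, 0.111]
ft_force: [0.2, 0.4, -0.5]
width: 0.4
finger_force: 0.0
stamp [  8.5 119.9  99.9] yaw [-3.141e+00 -1.000e-03 -3.000e-03] F [ 0.2  0.4 -0.5] 3.75
```

```bash
python3 -m creep '[0,0,-13,0,0,0,1, 0,0,-13,0,0,0,1, -22,0,0,0,0,0,1, -22.5,0,0,0,0,0,1, 0,0,13,0,0,0,1, 0,0,13,0,0,0,1, 11,0,0,0,0,0,1, 11,0,0,0,0,0,1, 11,0,0,0,0,0,1, 10.5,0,0,0,0,0,1, 0,0,0,0,0,0,1, 0,0,0,0,0,0,1]'
python3 where.py
python3 -m creep '[0,0,-13,0,0,0,1, 0,0,-13,0,0,0,1, -22,0,0,0,0,0,1, -22,0,0,0,0,0,1, 0,0,13,0,0,0,1, 0,0,13,0,0,0,1, 11,0,0,0,0,0,1, 11,0,0,0,0,0,1, 11,0,0,0,0,0,1, 11,0,0,0,0,0,1, 0,0,0,0,0,0,1, 0,0,0,0,0,0,1]'
python3 where.py
```

```text
time_s: 4.95
eef_pos: [502.0, 214.1, 99.7]
ee_rot: [-3.142, -0.0, 0.111]
ft_force: [1.1, -0.7, -0.0]
width: 0.1
finger_force: 0.0
stamp [  7.4 119.8  99.7] yaw [-3.142e+00 -0.000e+00 -3.000e-03] F [ 1.1 -0.7 -0. ] 4.95
time_s: 6.15
eef_pos: [502.0, 214.1, 99.7]
ee_rot: [-3.142, -0.0, 0.111]
ft_force: [-0.3, 0.4, -0.0]
width: 0.3
finger_force: 0.0
stamp [  7.5 119.8  99.7] yaw [-3.142e+00 -0.000e+00 -3.000e-03] F [-0.3  0.4 -0. ] 6.15
```

```bash
python3 -m creep '[0,0,-13,0,0,0,1, 0,0,-13,0,0,0,1, -12,30,0,0,0,0,1, -12,30,0,0,0,0,1, -11.5,29,0,0,0,0,1, 0,0,0,0,0,0,1, 0,0,13,0,0,0,1, 0,0,13,0,0,0,1, 12,0,0,0,0,0,1, 12,0,0,0,0,0,1, 11.5,0,0,0,0,0,1, 0,0,0,0,0,0,1]'
python3 where.py
python3 -m creep '[0,0,-13,0,0,0,1, 0,0,-13,0,0,0,1, -22,0,0,0,0,0,1, -22,0,0,0,0,0,1, 0,0,13,0,0,0,1, 0,0,13,0,0,0,1, 11,0,0,0,0,0,1, 11,0,0,0,0,0,1, 11,0,0,0,0,0,1, 11,0,0,0,0,0,1, 0,0,0,0,0,0,1, 0,0,0,0,0,0,1]'
python3 where.py
```

```text
time_s: 7.35
eef_pos: [511.4, 126.6, 98.2]
ee_rot: [-3.141, 0.001, 0.113]
ft_force: [-0.6, -0.3, -0.2]
width: 0.3
finger_force: 0.0
stamp [ 6.8 31.8 98.2] yaw [-3.141e+00  1.000e-03 -1.000e-03] F [-0.6 -0.3 -0.2] 7.35
time_s: 8.55
eef_pos: [511.5, 125.6, 99.5]
ee_rot: [-3.142, 0.0, 0.111]
ft_force: [-0.2, -0.6, 0.0]
width: 0.4
finger_force: 0.0
stamp [ 6.8 30.8 99.5] yaw [-3.142e+00  0.000e+00 -3.000e-03] F [-0.2 -0.6  0. ] 8.55
```

```bash
python3 -m creep '[0,0,-13,0,0,0,1, 0,0,-13,0,0,0,1, 11,-22,0,0,0,0,1, 10,-22,0,0,0,0,1, 0,0,0,0,0,0,1, 0,0,13,0,0,0,1, 0,0,13,0,0,0,1, -12,0,0,0,0,0,1, -12,0,0,0,0,0,1, -11.5,0,0,0,0,0,1, 0,0,0,0,0,0,1, 0,0,0,0,0,0,1]'
python3 where.py
python3 -m creep '[0,0,-13,0,0,0,1, 0,0,-13,0,0,0,1, 22,0,0,0,0,0,1, 22,0,0,0,0,0,1, 0,0,13,0,0,0,1, 0,0,13,0,0,0,1, -11,0,0,0,0,0,1, -11,0,0,0,0,0,1, -11,0,0,0,0,0,1, -11,0,0,0,0,0,1, 0,0,0,0,0,0,1, 0,0,0,0,0,0,1]'
python3 where.py
python3 -m creep '[0,0,-13,0,0,0,1, 0,0,-13,0,0,0,1, 22,0,0,0,0,0,1, 22,0,0,0,0,0,1, 0,0,13,0,0,0,1, 0,0,13,0,0,0,1, -11,0,0,0,0,0,1, -11,0,0,0,0,0,1, -11,0,0,0,0,0,1, -11,0,0,0,0,0,1, 0,0,0,0,0,0,1, 0,0,0,0,0,0,1]'
python3 where.py
```

```text
time_s: 9.75
eef_pos: [491.5, 167.1, 98.9]
ee_rot: [3.141, 0.001, 0.111]
ft_force: [-0.3, -0.9, 0.1]
width: 0.3
finger_force: 0.0
stamp [-8.3 74.4 98.9] yaw [ 3.141e+00  1.000e-03 -3.000e-03] F [-0.3 -0.9  0.1] 9.75
time_s: 10.95
eef_pos: [491.5, 167.8, 99.6]
ee_rot: [-3.142, 0.0, 0.112]
ft_force: [-0.2, 0.5, 0.1]
width: 0.3
finger_force: 0.0
stamp [-8.3 75.  99.6] yaw [-3.142e+00  0.000e+00 -2.000e-03] F [-0.2  0.5  0.1] 10.95
time_s: 12.15
eef_pos: [491.5, 167.8, 99.7]
ee_rot: [-3.142, 0.0, 0.112]
ft_force: [0.2, 0.8, 0.7]
width: 0.5
finger_force: 0.0
stamp [-8.2 75.  99.7] yaw [-3.142e+00  0.000e+00 -2.000e-03] F [0.2 0.8 0.7] 12.15
```

```bash
python3 -m creep '[0,0,-13,0,0,0,1, 0,0,-15,0,0,0,1, -17,6,-17,0,0,0,1, -17,6,-17,0,0,0,1, -18,2,-17,0,0,0,1, 0,0,0,0,0,0,1, 0,0,0,0,0,0,1]'
python3 where.py
python3 - <<'E'
from st import *
o=env.get_obs();im=env.camera("wrist")
cv2.imwrite("pics/w2.png",im[...,::-1]);np.save("w2.npy",np.r_[o["eef_pos"],o["ee_rot"]])
c=cv2.resize(im[50:200,215:415,::-1],None,fx=4,fy=4,interpolation=cv2.INTER_CUBIC);cv2.imwrite("pics/w2d.png",c)
E
```

```text
time_s: 12.85
eef_pos: [442.9, 148.3, 180.1]
ee_rot: [-3.141, -0.003, 0.111]
ft_force: [0.2, -0.2, -0.4]
width: 0.5
finger_force: 0.0
stamp [-58.7  61.2 180.1] yaw [-3.141e+00 -3.000e-03 -3.000e-03] F [ 0.2 -0.2 -0.4] 12.85
```

View pics/w2d.png

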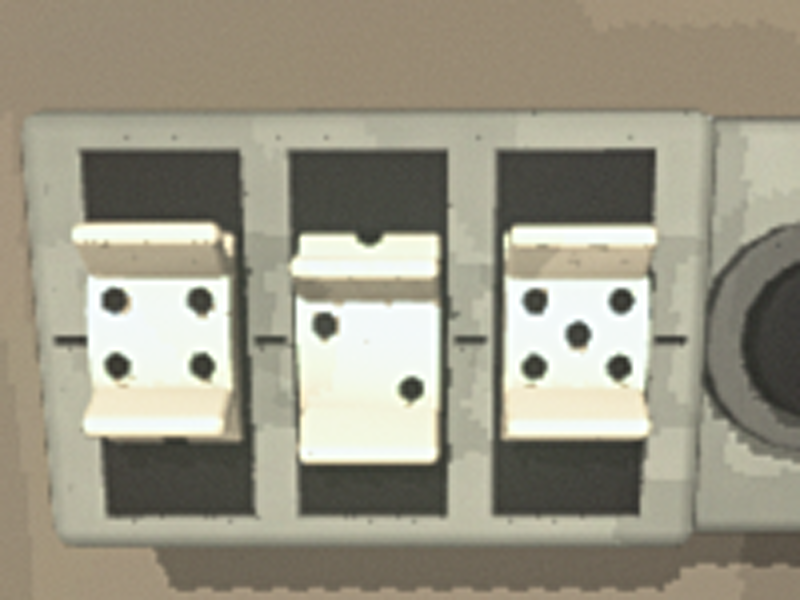

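Four, two and five are up: the pip centres are at (159,333), (368,357) and (578,333), against an axis mark row of 340. The middle wheel leans towards the robot, so I'm computing by how much.

```bash
cat > lean.py <<'E'
from st import *
from scipy.optimize import least_squares
def S(p,P): return Ro.from_euler("z",p[2]).apply(np.atleast_2d(P))+[p[0],p[1],0]
def lean(f,marks,pts):
    v=np.load(f);o=dict(eef_pos=v[:3],ee_rot=v[3:]);c=cam("wrist",o)
    px=lambda u:(np.array(u,float)+.5)/4-.5+[215,50]
    p=np.array([508.2,94.2,.114])
    M=[Ro.from_euler("z",-p[2]).apply(ray(c,px(m),68)-[p[0],p[1],0]) for m in marks]; print("marks in stamp",np.round(M,1).tolist())
    x0=np.mean([m[0] for m in M])
    for y,uv in zip((119,75,31),pts):
        s=least_squares(lambda a:proj(c,S(p,[x0+27*np.sin(a[0]),y+a[1],54+27*np.cos(a[0])]))[0]-px(uv),[0,0])
        print(y,"lean",np.degrees(s.x[0]).round(1),"x mm",(27*np.sin(s.x[0])).round(1),s.x[1].round(1))
if __name__=="__main__": lean("w2.npy",[(70,341),(271,340),(471,340),(672,340)],[(159,333),(368,357),(578,333)])
E
python3 lean.py
```

```text
marks in stamp [[-0.7, 141.0, 68.0], [-0.5, 96.7, 68.0], [-0.6, 52.6, 68.0], [-0.7, 8.3, 68.0]]
119 lean 4.7 x mm 2.2 -0.6
75 lean -6.0 x mm -2.8 -0.3
31 lean 4.4 x mm 2.1 -0.3
```

All three are inside the 5.5 mm limit, so now the tin.

```bash
python3 -m creep '[10,43,0,0,0,0,1, 10,43,0,0,0,0,1, 10,43,0,0,0,0,1, 10,44,0,0,0,0,1, 10,44,0,0,0,0,1, 9,44,0,0,0,0,1, 0,0,30,0,0,0,1, 0,0,30,0,0,0,1, 0,0,30,0,0,0,1, 0,0,0,0,0,0,1, 0,0,0,0,0,0,1]'
python3 where.py
```

```text
time_s: 14.0
eef_pos: [528.9, -104.6, 87.8]
ee_rot: [-3.141, 0.003, 0.112]
ft_force: [0.4, 0.2, 0.7]
width: 0.6
finger_force: 0.0
stamp [  -2.  -199.8   87.8] yaw [-3.141e+00  3.000e-03 -2.000e-03] F [0.4 0.2 0.7] 14.0
```

```bash
python3 -m creep '[2,0,14,0,0,0,1, 0,0,14,0,0,0,1, 0,0,14,0,0,0,1, 0,0,15,0,0,0,1, 0,0,0,0,0,0,1]'
python3 where.py
python3 -m creep '[0,-10,0,0,0,0,1, 0,-10,0,0,0,0,1, 0,-10,0,0,0,0,1, 0,-10,0,0,0,0,1, 0,-10,0,0,0,0,1, 0,-10,0,0,0,0,1, 0,-8,0,0,0,0,1, 0,0,0,0,0,0,1, 0,0,0,0,0,0,1]'
python3 where.py
```

```text
time_s: 14.5
eef_pos: [529.1, -103.9, 28.5]
ee_rot: [-3.14, 0.005, 0.111]
ft_force: [-0.8, 0.8, 0.3]
width: 0.8
finger_force: 0.0
stamp [  -1.7 -199.1   28.5] yaw [-3.14e+00  5.00e-03 -3.00e-03] F [-0.8  0.8  0.3] 14.5
time_s: 15.4
eef_pos: [523.5, -36.5, 31.4]
ee_rot: [-3.141, 0.001, 0.112]
ft_force: [-0.1, 0.2, -0.4]
width: 0.4
finger_force: 0.0
stamp [   0.4 -131.6   31.4] yaw [-3.141e+00  1.000e-03 -2.000e-03] F [-0.1  0.2 -0.4] 15.4
```

```bash
python3 -m creep '[0,-4,0,0,0,0,1, 0,-3,0,0,0,0,1, 0,-3,0,0,0,0,1, 0,0,0,0,0,0,1]'; python3 where.py
python3 -m creep '[0,-1,0,0,0,0,1, 0,-1,0,0,0,0,1, 0,0,0,0,0,0,1]'; python3 where.py
python3 -m creep '[0,-1,0,0,0,0,1, 0,-1,0,0,0,0,1, 0,0,0,0,0,0,1]'; python3 where.py
```

```text
time_s: 15.8
eef_pos: [522.5, -26.7, 31.5]
ee_rot: [-3.141, 0.0, 0.111]
ft_force: [-0.8, -0.2, -0.9]
width: 0.7
finger_force: 0.0
stamp [   0.5 -121.7   31.5] yaw [-3.141e+00  0.000e+00 -3.000e-03] F [-0.8 -0.2 -0.9] 15.8
time_s: 16.1
eef_pos: [522.5, -25.0, 31.6]
ee_rot: [-3.142, -0.0, 0.111]
ft_force: [-0.0, -0.5, -0.7]
width: 0.3
finger_force: 0.0
stamp [   0.7 -120.    31.6] yaw [-3.142e+00 -0.000e+00 -3.000e-03] F [-0.  -0.5 -0.7] 16.1
time_s: 16.4
eef_pos: [522.3, -23.0, 31.7]
ee_rot: [-3.142, -0.0, 0.111]
ft_force: [-0.6, 0.0, -0.1]
width: 0.3
finger_force: 0.1
stamp [   0.7 -118.    31.7] yaw [-3.142e+00 -0.000e+00 -3.000e-03] F [-0.6  0.  -0.1] 16.4
```

```bash
python3 -m creep '[0,-1,0,0,0,0,1, 0,-1,0,0,0,0,1, 0,0,0,0,0,0,1]'; python3 where.py
python3 -m creep '[0,-1,0,0,0,0,1, 0,0,0,0,0,0,1]'; python3 where.py
python3 -m creep '[0,-1,0,0,0,0,1, 0,0,0,0,0,0,1]'; python3 where.py
```

```text
time_s: 16.7
eef_pos: [522.3, -21.6, 31.8]
ee_rot: [3.141, -0.0, 0.111]
ft_force: [-0.1, -5.3, -0.0]
width: 0.6
finger_force: 2.2
stamp [   0.9 -116.6   31.8] yaw [ 3.141e+00 -0.000e+00 -3.000e-03] F [-0.1 -5.3 -0. ] 16.7
time_s: 16.9
eef_pos: [522.4, -21.4, 31.9]
ee_rot: [3.139, -0.001, 0.111]
ft_force: [0.5, -8.7, -0.6]
width: 0.7
finger_force: 4.4
stamp [   0.9 -116.5   31.9] yaw [ 3.139e+00 -1.000e-03 -3.000e-03] F [ 0.5 -8.7 -0.6] 16.9
time_s: 17.1
eef_pos: [522.5, -21.3, 32.1]
ee_rot: [3.138, -0.001, 0.111]
ft_force: [0.7, -13.3, -0.7]
width: 0.4
finger_force: 6.4
stamp [   1.1 -116.4   32.1] yaw [ 3.138e+00 -1.000e-03 -3.000e-03] F [  0.7 -13.3  -0.7] 17.1
```

```bash
python3 -m creep '[0,6,0,0,0,0,1, 0,7,0,0,0,0,1, 0,0,-35,0,0,0,1, 0,0,-35,0,0,0,1, 0,0,-35,0,0,0,1, 0,0,-38,0,0,0,1, -20,-40,0,0,0,0,1, -20,-40,0,0,0,0,1, -20,-40,0,0,0,0,1, 0,0,0,0,0,0,1, 0,0,0,0,0,0,1]'
python3 where.py
python3 - <<'E'
from st import *
o=env.get_obs();im=env.camera("wrist")
cv2.imwrite("pics/w3.png",im[...,::-1]);np.save("w3.npy",np.r_[o["eef_pos"],o["ee_rot"]])
c=cv2.resize(im[60:200,120:460,::-1],None,fx=2.35,fy=2.35,interpolation=cv2.INTER_CUBIC);cv2.imwrite("pics/w3c.png",c)
E
```

```text
time_s: 18.2
eef_pos: [450.1, 81.4, 174.8]
ee_rot: [-3.141, -0.001, 0.114]
ft_force: [0.9, 0.1, 0.1]
width: 0.5
finger_force: 0.0
stamp [-59.2  -6.2 174.8] yaw [-3.141e+00 -1.000e-03 -0.000e+00] F [0.9 0.1 0.1] 18.2
```

View pics/w3c.png

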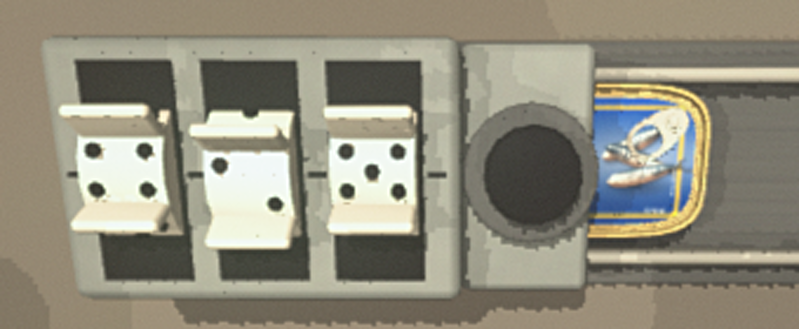

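The tin is under the bridge with its near end at crop (711,158), the button is at (533,174), and the wheels are unchanged. I'm checking the numbers.

```bash
python3 - <<'E'
from st import *
v=np.load("w3.npy");c=cam("wrist",dict(eef_pos=v[:3],ee_rot=v[3:]))
for n,u,z in(("tin end",(711,158),28),("button",(533,174),74)):
    u=(np.array(u)+.5)/2.35-.5+[120,60]; print(n,Ro.from_euler("z",-.114).apply(ray(c,u,z)-[508.2,94.2,0]).round(1))
E
python3 where.py
```

```text
tin end [   4.3 -104.7   28. ]
button [ -0.1 -26.1  74. ]
stamp [-58.8  -6.9 174.8] yaw [ 3.142e+00 -1.000e-03 -2.000e-03] F [ 0.  -0.3  0.5] 18.25
```

```bash
python3 -m creep '[20,6,0,0,0,0,1, 20,6,0,0,0,0,1, 19,7,0,0,0,0,1, 0,0,25,0,0,0,1, 0,0,25,0,0,0,1, 0,0,24,0,0,0,1, 0,0,0,0,0,0,1, 0,0,0,0,0,0,1]'; python3 where.py
```

```text
time_s: 19.05
eef_pos: [511.2, 67.3, 100.6]
ee_rot: [-3.142, 0.001, 0.11]
ft_force: [0.4, 0.1, 0.3]
width: 0.4
finger_force: 0.0
stamp [-1.000e-01 -2.700e+01  1.006e+02] yaw [-3.142e+00  1.000e-03 -4.000e-03] F [0.4 0.1 0.3] 19.05
```

```bash
python3 -m creep '[0,0,6,0,0,0,1, 0,0,5,0,0,0,1, 0,0,4,0,0,0,1, 0,0,3,0,0,0,1, 0,0,3,0,0,0,1, 0,0,0,0,0,0,1, 0,0,0,0,0,0,1]'; python3 where.py
```

```text
time_s: 19.75
eef_pos: [511.9, 68.2, 80.5]
ee_rot: [3.141, -0.002, 0.112]
ft_force: [0.4, -1.8, 5.6]
width: 0.2
finger_force: 2.8
stamp [  0.7 -26.3  80.5] yaw [ 3.141e+00 -2.000e-03 -2.000e-03] F [ 0.4 -1.8  5.6] 19.75
```

```bash
python3 -m creep '[0,0,2,0,0,0,1, 0,0,2,0,0,0,1, 0,0,0,0,0,0,1, 0,0,0,0,0,0,1]'; python3 where.py
```

```text
time_s: 20.15
eef_pos: [512.2, 68.3, 79.8]
ee_rot: [3.141, -0.002, 0.112]
ft_force: [-14.8, -2.0, 35.9]
width: 0.1
finger_force: 17.9
stamp [  1.1 -26.2  79.8] yaw [ 3.141e+00 -2.000e-03 -2.000e-03] F [-14.8  -2.   35.9] 20.15
```

The button is on its end stop. Lifting clear.

```bash
python3 -m creep '[0,0,-6,0,0,0,1, 0,0,-15,0,0,0,1, 0,0,-30,0,0,0,1, 0,0,-35,0,0,0,1, -20,-6,0,0,0,0,1, -20,-6,0,0,0,0,1, -19,-7,0,0,0,0,1, 0,0,0,0,0,0,1, 0,0,0,0,0,0,1]'; python3 where.py
python3 - <<'E'
from st import *
im=env.camera("wrist")
c=cv2.resize(im[60:200,120:460,::-1],None,fx=2.35,fy=2.35,interpolation=cv2.INTER_CUBIC);cv2.imwrite("pics/w4c.png",c)
E
```

```text
time_s: 21.05
eef_pos: [450.5, 80.7, 162.0]
ee_rot: [-3.142, -0.001, 0.112]
ft_force: [0.5, -0.2, -0.5]
width: 0.5
finger_force: 0.0
stamp [-58.9  -6.8 162. ] yaw [-3.142e+00 -1.000e-03 -2.000e-03] F [ 0.5 -0.2 -0.5] 21.05
```

View pics/w4c.png

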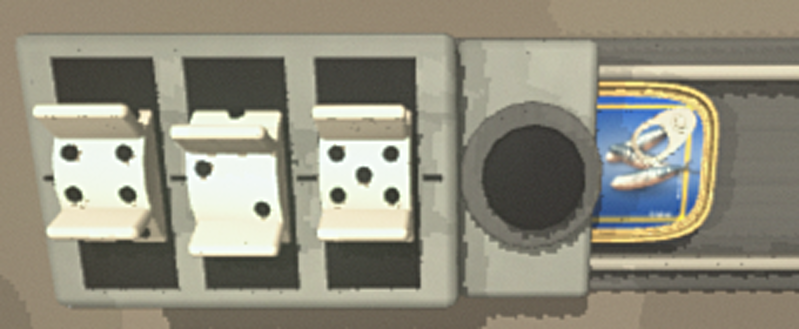

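The wheels still read 4-2-5, the tin is still home with its end at (718,160), and the button is up at (533,177). The arm is clear, so I'm handing the job in.

```bash
python3 -c "
from bench import env
print(env.finish_job())"
```

```text
the job is handed in; nothing more can be done
None
```

I handed the job in at about 21 s; no verdict came back, but the last picture shows the tin home, the wheels at 4-2-5 (each within about 3 mm of square), and the button back up after being pressed to its end stop.

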